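Pack and lock the chocolate presentation case

TASK

The retaining bar of the presentation case is swung partly across it: move it out of the way and pack every bar carton, round tin and chocolate hammer lying loose on the counter into its matching cutout in the case, pressing each one fully home to the bottom. Once all are in, swing the bar closed over them and lock it with the loose pin, upright through the bar's end hole into the catch until its head rests on the bar. Do not disturb the glass dome, the spool or the gift box.

Things in the scene. Friction and masses are not known exactly. Their poses are not given: they have to be found in the camera images.
- case: presentation case fixed to the counter, 142 (x) by 352 (y) mm, origin under its centre: brown insert, top 24 mm up, five cutouts 18 mm deep, each 2 mm wider than its item on every side. Packed items stand 12 to 16 mm proud, just under the bar; others jam it. Hinge post (20 mm thick, to 44 mm up) at y -156; steel catch block (36 by 26 mm, 43 mm tall) with upright hole at y +156; both at x 0.
- case_bar (a joint): aluminium retaining bar's angle, rad: 0 = closed along the case's +y, end hole over the catch (hard stop); grows clockwise from above, 1.57 = along the case's +x; range 0 to 1.95; starts 0.3 to 0.8; stays where left (0.08 N m). Pivot at case (0, -156) mm. Bar 24 mm wide, underside 44, top 52 mm above the counter; 16 mm hole 312 mm from the pivot; ends 12 mm on.
- bar_knob (a point): middle of the bar's upright black grip knob, 18 mm across, from the bar's top (52 mm) to 82 mm above the counter; 150 mm from the pivot; this point is 67 mm above the counter and moves with the bar
- cut_bar_a (a point): centre of the floor (6 mm above the counter, 18 mm below the insert's top) of the bar-carton cutout at the hinge end (84 mm along x, 36 along y). Axes as the case's. Two facing spring nubs in the -y and +y walls, mid-height 9 mm above the floor, stop an item about 9 mm high: push it straight down with 5 to 15 N; it then stays held.
- cut_bar_b (a point): centre of the floor (6 mm above the counter, 18 mm below the insert's top) of the like cutout at the catch end; either carton fits either. Axes as the case's. Two facing spring nubs in the -y and +y walls, mid-height 9 mm above the floor, stop an item about 9 mm high: push it straight down with 5 to 15 N; it then stays held.
- cut_tin_a (a point): centre of the floor (6 mm above the counter, 18 mm below the insert's top) of the round cutout (50 mm) nearer the robot. Axes as the case's. Two facing spring nubs in the -y and +y walls, mid-height 9 mm above the floor, stop an item about 9 mm high: push it straight down with 5 to 15 N; it then stays held.
- cut_tin_b (a point): centre of the floor (6 mm above the counter, 18 mm below the insert's top) of the like cutout farther away, 60 mm on; either tin fits either. Axes as the case's. Two facing spring nubs in the -y and +y walls, mid-height 9 mm above the floor, stop an item about 9 mm high: push it straight down with 5 to 15 N; it then stays held.
- cut_hammer (a point): centre of the floor (6 mm above the counter, 18 mm below the insert's top) of the T-shaped cutout, under the packed hammer's origin. Axes as the case's. Slot 20 mm wide from x -54; head pocket x +12 to +38, 54 mm wide (hammer's x along the case's +x). Two facing spring nubs in the -y and +y walls, mid-height 9 mm above the floor, stop an item about 9 mm high: push it straight down with 5 to 15.
- pin_home (a point): where the pin's tip (its origin) is when it is fully in: on the axis of the upright catch hole (13 mm across, floor 10 mm above the counter), 12 mm above the counter
- choc_bar_1: bar carton, brown card with a pale band, 80 (its x) by 32 (y) by 34 mm tall, foot edges chamfered 2.5 mm; origin at the centre of its underside; about 110 g. May be absent.
- choc_bar_2: bar carton exactly like the other; may be absent
- tin_1: round steel tin 46 mm across, 34 mm tall, standing upright, foot chamfered 2.5 mm; origin at the centre of its underside; about 90 g. May be absent.
- tin_2: round tin exactly like the other; may be absent
- hammer: T-shaped chocolate hammer lying flat: wooden handle 16 mm wide and 30 mm tall from x -52 to +14 mm, steel head 22 (x 14 to 36) by 50 (y) by 34 mm tall; origin on the underside of the handle 14 mm behind the head, close to its centre of mass and good to grip there across y; about 140 g. May be absent.
- pin_stand: wooden block 60 by 60 by 46 mm tall fixed on the counter, with a 13 mm upright hole 42 mm deep that holds the pin; origin under its centre
- pin: loose lock pin, upright in the stand at first with its head resting on the block: steel shank 9 mm across, 40 mm long with a chamfered tip, then a brass head 20 mm across and 22 mm tall; origin at the tip, z up along the shank; about 60 g
- dome: glass display dome with a chocolate cake on a 110 mm pale wooden base, 134 mm tall; bystander, origin under its centre
- spool: pale spool 60 mm across, 40 mm tall; bystander, origin under its centre
- gift_box: closed gift box 70 by 110 by 55 mm; bystander, origin under its centre

How it is judged:
By the outcome, as a careful person would: the job done as asked, in the order asked, and still so for the second after the job is handed in, with the robot touching nothing.
Of choc_bar_1, choc_bar_2, tin_1, tin_2, hammer only 3 to 5 are there at a start; the rules pass over those that are not, and their reading is None.
At some moment in a run one of choc_bar_1, choc_bar_2, tin_1, tin_2, hammer may be knocked a few centimetres aside while the robot is not near it.
It also fails if it takes over 210 s, if anything falls off the work surface, if the arm or the gripper's body presses on something with over 40 N, if the wrist force passes 120 N, or if a joint passes its speed limit or range.

ROBOT

A 7-joint arm with a two-finger parallel gripper is mounted at the origin on the work surface. World frame = base frame: x ahead of the robot, y to its left, z up, the work surface at z = 0. Lengths are in m, angles in rad, forces in N, time in s.
With the tool pointing down it reaches from about 0.35 to 0.9 m from the base axis. Payload 19.9 kg.
Tool frame: the origin (TCP) lies midway between the tips of the shut fingers; the grasp point (between the pads) lies 19 mm behind it; z points along the fingers, y is the line along which they close (so a half turn about z gives the same grasp; the last joint's range is limited). The gripper opens to 85 mm and grips with 20 to 120 N. Pads are 22 mm wide; open, the fingers measure 114 mm over their backs; the gripper's body (76 mm by 85 mm) begins 54 mm behind the grasp point. The pads swing forward as they close: fully open they stand 13 mm farther back than shut.
Start: joints at [1.246, 0.417, -0.01, 1.614, 0.005, 1.111, -0.053], TCP at [0.174, -0.6, 0.202] pointing down, gripper open.
Joint ranges: [-2.81, 2.81], [-0.39, 2.02], [-1.27, 1.25], [0.06, 2.57], [-1.19, 4.33], [0.19, 2], [-2.82, 2.82]. Speed limits (rad/s): [1.89, 1.89, 2.39, 2.39, 3.01, 3.01, 3.01].

INTERFACE

Orientations are given as a rotation vector (axis times angle).
In Python, from cell import env gives the robot as it stands. Calls block until the motion is done:
- env.reach(position, orientation): joint-space move of the TCP to a pose.
- env.move_linear(position, vel=0.15, rot=None, until_force=None): straight line of the TCP; rot=None keeps the orientation; vel is the mean speed in m/s. With until_force (N) it stops when the force on the tool has changed by that much, and returns True; else False.
- env.movej(angles): joint-space move.
- env.ungrasp() and env.close_gripper(): open the fingers fully, or close them until they stop; the grip force is fixed at half the most.
- env.wait(seconds).
- env.inverse_kinematics(position, orientation): joint angles nearest the present ones, or None.
- env.state(): the state.
- env.capture(name): name is "scene" or "top" or "wrist"; returns a dict with "color" (384x512x3 uint8, blue, green, red), "fx", "fy", "cx", "cy" (pixels), "R" (3x3) and "t" (3): a world point X has camera coordinates R X + t. Camera axes: x right, y down, z forward; pixel columns grow to the right and rows downward; lengths in m; the calibration is good to about 2 mm. A picture is of the moment at which its call begins. There is no depth.
A pose or a line that the arm cannot do raises env.IKError and nothing moves.
- env.close_job(): hands the job in; it is judged then, once.
Trained networks look in the newest picture that a camera, given by its name, has taken for a name from the list of things; names that differ only in an ending like _2 or _b are one class to them, and where a whole thing is asked for, a point or a joint stands for the part that bears it (a point fixed in the world has none). Each returns a list of dicts, best first, with "confidence" (0 to 1); they miss things now and then, are a little off and sometimes report something else, mostly with a low value. They report only what shows in the picture. A call takes as long as a camera call.
- env.find_in(camera, target): "point" ([column, row] in pixels, amid what is visible of it).
The state is a dict: "time_s": time; "joint_positions": joint angles; "joint_velocities": joint speeds; "joint_torque": joint torques, N m; "tcp_pos": TCP position; "tcp_rot": TCP orientation; "ft_force": force on the tool from outside, world axes, zero at the start; "moment": the same for the moment, N m; "opening": finger opening in m; "finger_force": force on a finger pad.
Only numpy, scipy, OpenCV 4.12 (cv2) and the standard library are available. Lean on these libraries where they do the work, as an engineer would, in place of code of your own. Each camera call takes 0.05 s, during which the arm holds its last target. There are 200 camera calls.

## Working session

There is one attempt and no reset: what is moved stays moved. The work goes in short steps, each a Python script; the robot and the scene stay as the last script left them, time stands still between calls to the robot, and variables do not carry over. Pictures are saved under pics/ and viewed, at most 14 in all, crops included, and the job is handed in when it is done.

```bash
mkdir -p pics; ls; python3 - <<'E'
from cell import env
import cv2
for n in ("scene","top"):
    c=env.capture(n); cv2.imwrite(f"pics/{n}0.png",cv2.resize(c["color"],(800,600)) if n!='x' else 0)
    print(n,c["fx"],c["cx"],c["cy"],c["R"].tolist(),c["t"].tolist())
    for t in ["case","case_bar","bar_knob","choc_bar_1","tin_1","hammer","pin_stand","pin","dome","spool","gift_box"]:
        print(t,[([round(v) for v in d["point"]],round(d["confidence"],2)) for d in env.find_in(n,t)])
print(env.state())
E
```

```text
pics
scene 349.00973033234243 254.5352016515463 190.7106626723578 [[0.12174145357644593, 0.9924299841810643, -0.016178534527777375], [0.6414065180899583, -0.09109976361369466, -0.7617732678568111], [-0.7574804928397894, 0.08236236742530761, -0.6476416782444505]] [-0.06416129824667549, -0.3065023007561376, 1.3932993208763145]
case [([268, 192], 0.72), ([100, 208], 0.62)]
case_bar [([261, 208], 0.75), ([416, 231], 0.58), ([270, 194], 0.38)]
bar_knob [([260, 203], 0.96), ([415, 228], 0.27)]
choc_bar_1 [([356, 196], 0.83), ([393, 182], 0.8)]
tin_1 [([339, 160], 0.57), ([141, 187], 0.56)]
hammer [([392, 182], 0.6), ([100, 208], 0.31)]
pin_stand [([101, 208], 0.98), ([258, 205], 0.55), ([391, 180], 0.52)]
pin []
dome [([359, 255], 0.66)]
spool [([84, 253], 0.73)]
gift_box [([417, 231], 0.83), ([335, 162], 0.42)]
top 474.6466722003583 256.1201977210275 191.16250998834073 [[0.021193186890180578, -0.9997595044882028, 0.005637553985641726], [-0.9971395884887073, -0.021546164904468396, -0.07244586838792597], [0.07254991314956286, -0.004086069433158946, -0.9973564127926278]] [-0.0108684965334967
[... 495 characters left out ...]
nt_positions': array([ 1.24650899,  0.4173942 , -0.01031545,  1.61359917,  0.00472186,
        1.11069441, -0.05303897]), 'joint_velocities': array([ 0.00101786,  0.00066079,  0.00091748, -0.00027948,  0.00172584,
       -0.00058666, -0.00048931]), 'joint_torque': array([-5.04801974e-04, -8.64222050e+01,  6.78382684e-01, -4.35196531e+01,
        1.91598380e-02,  2.03513329e-03,  3.75523143e-05]), 'tcp_pos': array([ 0.17439524, -0.60015696,  0.202164  ]), 'tcp_rot': array([-3.11018432e+00, -4.42695454e-01,  9.71661513e-05]), 'ft_force': array([-0.16301519,  0.31960802,  0.75503571]), 'moment': array([ 0.02913802, -0.04846314,  0.01165735]), 'finger_force': 0.0, 'opening': 0.08510958338815702}
```

View pics/top0.png

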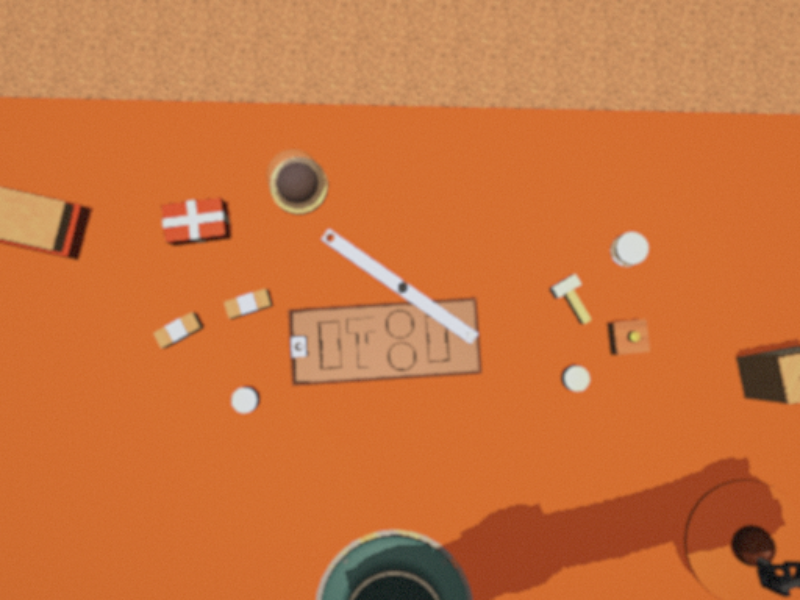

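View pics/scene0.png

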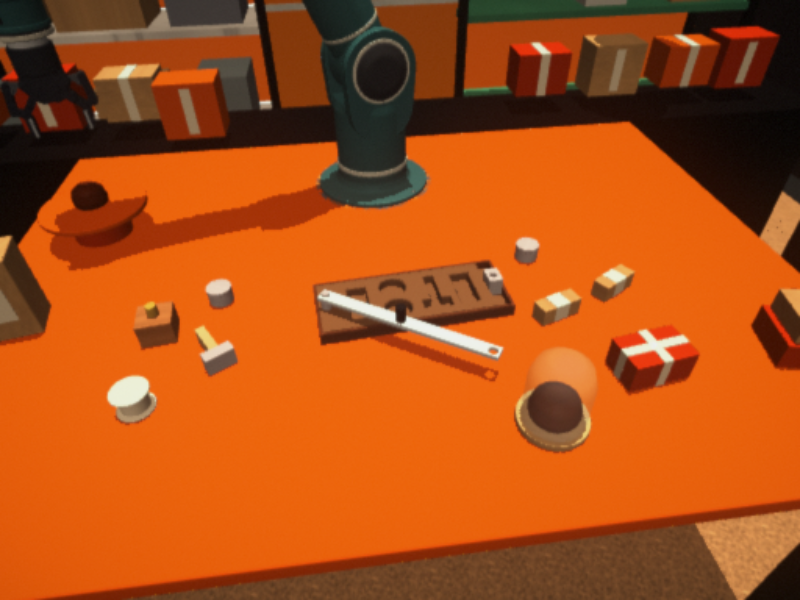

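All five items are present: cartons at (178,330) and (248,303), tins at (245,400) and (577,378), and the hammer at (572,298) in the top view. The bar runs from the hinge at (472,338) to (328,236), with its knob at (403,287). The dome is beyond its tip.

```bash
cat > h.py <<'E'
from cell import env
import numpy as np, cv2
from scipy.spatial.transform import Rotation as Ro
def rot(psi): return (Ro.from_euler('z',psi)*Ro.from_euler('x',np.pi)).as_rotvec()
def psi_now():
    m=Ro.from_rotvec(env.state()["tcp_rot"]).as_matrix(); return np.arctan2(m[1,0],m[0,0])
def p2w(c,px,z):
    px=np.atleast_2d(np.asarray(px,float))
    d=np.c_[(px[:,0]-c["cx"])/c["fx"],(px[:,1]-c["cy"])/c["fy"],np.ones(len(px))]@c["R"]
    o=-c["R"].T@c["t"]
    return (o+d*((z-o[2])/d[:,2])[:,None])[:,:2]
def w2p(c,X):
    q=np.atleast_2d(X)@c["R"].T+c["t"]
    return q[:,:2]/q[:,2:]*[c["fx"],c["fy"]]+[c["cx"],c["cy"]]
def best_psi(p,psi):
    """of psi and psi+pi, the one needing least wrist travel"""
    q0=env.state()["joint_positions"]; b=None
    for a in (psi,psi+np.pi):
        try: q=env.inverse_kinematics(list(p),rot(a))
        except env.IKError: q=None
        if q is None: continue
        d=np.abs(np.asarray(q)-q0).max()
        if b is None or d<b[0]: b=(d,a)
    return b[1]
def lin(p,vel=.15,psi=None,f=None):
    return env.move_linear(list(p),vel=vel,rot=None if psi is None else rot(psi),until_force=f)
E
python3 - <<'E'
from h import *
c=env.capture("top"); s=1.5625
w=lambda u,v,z:p2w(c,[u/s,v/s],z)[0].round(4)
for n,u,v,z in [("c1",290,310,.024),("c2",475,298,.024),("c3",481,372,.024),("c4",294,384,.024),("catch",298,346,.043),("knob",403,287,.082),("piv",472,337,.052),("tip",329,237,.052),("cart1",178,330,.034),("cart2",248,303,.034),("tinL",245,400,.034),("tinR",577,378,.034),("ham",567,290,.034),("pin",635,337,.068),("spool",632,248,.04),("dome",298,183,.07),("gift",193,220,.055)]: print(n,w(u,v,z))
hsv=cv2.cvtColor(c["color"],cv2.COLOR_BGR2HSV)
for n,u,v in [("counter",400,450),("insert",460,360),("rim",388,384),("cart",160,337),("shadow",550,510)]: print(n,hsv[int(v/s),int(u/s)])
w_=env.capture("wrist"); o=-w_["R"].T@w_["t"]; print("wrist o",o,w_["R"].round(3).tolist(),w_["fx"],w_["cx"],w_["cy"])
E
```

```text
c1 [0.5437 0.2054]
c2 [ 0.5735 -0.1379]
c3 [ 0.4366 -0.1509]
c4 [0.4073 0.1937]
catch [0.4772 0.186 ]
knob [ 0.586 -0.003]
piv [ 0.5002 -0.1305]
tip [0.6777 0.1343]
cart1 [0.5019 0.4085]
cart2 [0.5544 0.2818]
tinL [0.3768 0.2809]
tinR [ 0.4296 -0.3261]
ham [ 0.5912 -0.307 ]
pin [ 0.5061 -0.4219]
spool [ 0.6714 -0.4257]
dome [0.7726 0.1917]
gift [0.7031 0.3836]
counter [ 11 194 214]
insert [ 12 111 204]
rim [ 11 195 216]
cart [ 18 126 214]
shadow [ 11 196 213]
wrist o [ 0.24395581 -0.57816588  0.37434968] [[0.279, -0.96, -0.001], [-0.92, -0.268, 0.286], [-0.275, -0.079, -0.958]] 277.85540706408966 248.83603554374469 191.6617731701653
```

```bash
python3 - <<'E'
from h import *
piv=np.array([.5028,-.129]); y0=np.pi/2+.087
def P(th,z): a=y0-th; return [piv[0]+.15*np.cos(a),piv[1]+.15*np.sin(a),z]
th=.667-.33
off=best_psi(P(th,.2),y0-th-np.pi/2)-(y0-th)
env.close_gripper()
env.reach(P(th,.2),rot(y0-th+off)); lin(P(th,.064),.2)
for t in np.linspace(th,1.74,9)[1:]: lin(P(t,.064),.12,y0-t+off)
print(env.state()["ft_force"],env.state()["joint_positions"].round(2))
t=1.66; lin(P(t,.064),.12); lin(P(t,.2),.25)
env.ungrasp()
# view case centred
ctr=np.array([.490,.028])
def hover(p,psi,z): env.reach(list(p)+[z],rot(psi))
psi=best_psi([.44,.028,.35],.087); print(psi)
env.reach([.44,.028,.35] if np.cos(psi)>0 else [.54,.03,.35],rot(psi))
c=env.capture("wrist"); cv2.imwrite("pics/w1.png",cv2.resize(c["color"],(800,600))); np.savez("w1.npz",**c)
print(env.state()["time_s"],env.state()["tcp_pos"],env.state()["joint_positions"].round(2))
print(env.find_in("wrist","bar_knob"))
print(w2p(c,[[.490,.028,.024]])*1.5625)
E
```

```text
[-0.69251623  0.21796017  0.41871753] [ 0.44  0.67 -0.39  1.59  0.3   0.94 -0.13]
0.087
11.55 [0.44029989 0.02771109 0.34966618] [ 0.22 -0.03 -0.35  1.82 -0.01  1.35 -1.6 ]
[{'point': [278.9, 58.4], 'confidence': 0.94}, {'point': [252.6, 113.4], 'confidence': 0.34}]
[[394.30454955 191.35125635]]
```

View pics/w1.png

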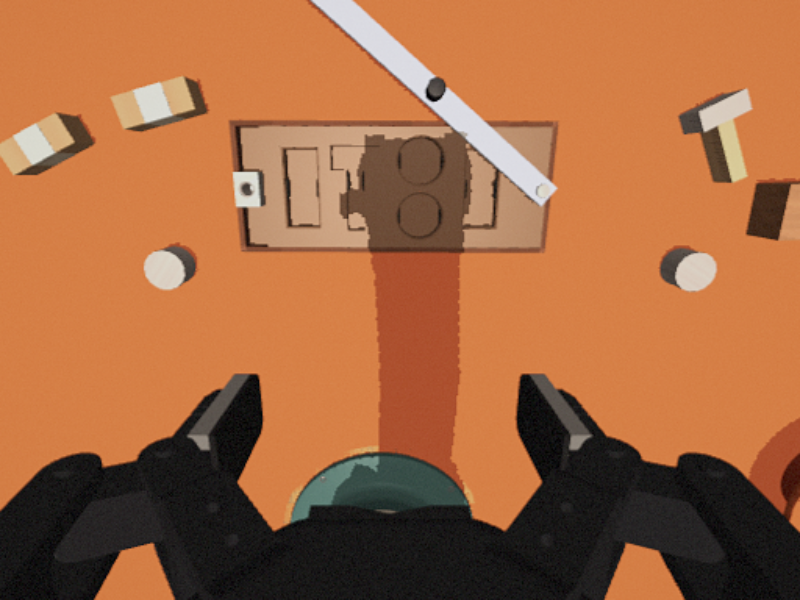

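The wrist view shows the bar only moved a little, to about 0.85 rad (knob at (437,88), pivot at (545,190)), so the pusher slid off. I'll measure the bar and case more precisely from this view.

```bash
python3 - <<'E'
from h import *
c=dict(np.load("w1.npz")); s=1.5625
W=lambda u,v,z:p2w(c,[u/s,v/s],z)[0]
k=W(436,91,.067); p=W(543,190,.052); ca=W(248,188,.043); print("knob",k,"piv",p,np.linalg.norm(k-p),"catch",ca,np.linalg.norm(ca-p))
for u,v in [(231,122),(556,122),(545,250),(243,250)]: print(W(u,v,.024))
y=np.arctan2(*(ca-p)[::-1]); print("yaw",y-np.pi/2,"theta",y-np.arctan2(*(k-p)[::-1]))
t=env.capture("top"); print(w2p(t,[*p,.052]),w2p(t,[*k,.082]),env.find_in("top","bar_knob"))
E
```

```text
knob [ 0.58828172 -0.00253516] piv [ 0.50634155 -0.12701534] 0.14902853923061998 catch [0.48059399 0.18449398] 0.3125715834141252
[0.54629218 0.20813778]
[ 0.57668075 -0.13722111]
[ 0.43964193 -0.15175873]
[0.40893399 0.19649557]
yaw 0.08246675266782444 theta 0.6646258972835892
[[300.89193414 213.48456585]] [[257.76855915 182.85158141]] [{'point': [256.4, 184.8], 'confidence': 0.96}, {'point': [250.9, 204.7], 'confidence': 0.36}]
```

```bash
python3 - <<'E'
from h import *
piv=np.array([.5053,-.1275]); y0=np.pi/2+.084
def P(th,z): a=y0-th; return [piv[0]+.15*np.cos(a),piv[1]+.15*np.sin(a),z]
th=.665-.35
off=best_psi(P(th,.2),y0-th-np.pi/2)-(y0-th)
env.close_gripper(); print(env.state()["opening"])
env.reach(P(th,.14),rot(y0-th+off)); lin(P(th,.062),.2)
print(P(th,.062),env.state()["tcp_pos"])
for t in (.5,.7,.9):
    lin(P(t,.062),.1,y0-t+off,f=8); S=env.state()
    c=env.capture("top"); f=env.find_in("top","bar_knob")
    print(t,P(t,0)[:2],S["tcp_pos"],S["ft_force"],f[0] if f else 0, )
c=env.capture("scene");cv2.imwrite("pics/s2.png",cv2.resize(c["color"][110:300,120:400],None,fx=2.8,fy=2.8))
E
```

```text
-1.0323475734819298e-05
[np.float64(0.5396426613668746), np.float64(0.018515689603001845), 0.062] [0.54042554 0.01864219 0.06354194]
0.5 [np.float64(0.565915726743798), np.float64(0.009706900960998327)] [0.56616775 0.00996694 0.06303144] [-0.32206563  0.37688089 -0.30953918] {'point': [285.3, 204.9], 'confidence': 0.58}
0.7 [np.float64(0.5919662510675396), np.float64(-0.0050705879867988385)] [ 0.59133609 -0.00464448  0.06190161] [0.25108067 0.02356273 0.04789692] {'point': [220.7, 158.7], 'confidence': 0.52}
0.9 [np.float64(0.614561665452389), np.float64(-0.024728951243211422)] [ 0.61400993 -0.02419228  0.06184007] [ 0.03385665  0.12216981 -0.27717455] {'point': [223.3, 163.6], 'confidence': 0.78}
```

View pics/s2.png

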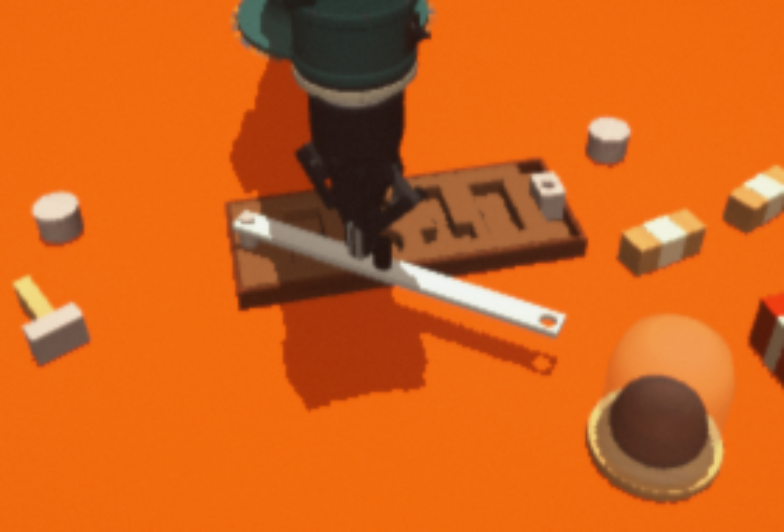

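```bash
python3 - <<'E'
from h import *
c=env.capture("scene"); g=lambda u,v:[u/2.8+120,v/2.8+110]
f=lambda u,v,z:p2w(c,g(u,v),z)[0].round(4)
print("hole",f(548,320,.052),"piv",f(247,219,.052),"knobbase",f(381,266,.052),"knobtop",f(381,238,.082),"catch",f(547,184,.043))
S=env.state();p=S["tcp_pos"];q=w2p(c,[p]);print("tcp px",(q-[120,110])*2.8,p)
E
```

```text
hole [0.6859 0.1316] piv [ 0.511  -0.1259] knobbase [ 0.597  -0.0037] knobtop [ 0.592  -0.0027] catch [0.4872 0.1832]
tcp px [[360.84873025 272.71887927]] [ 0.61414886 -0.02415442  0.06203141]
```

```bash
python3 - <<'E'
from h import *
c=env.capture("scene");cv2.imwrite("pics/s3.png",cv2.resize(c["color"][165:225,215:295],None,fx=9,fy=9,interpolation=cv2.INTER_CUBIC))
E
```

```text
(no output)
```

View pics/s3.png

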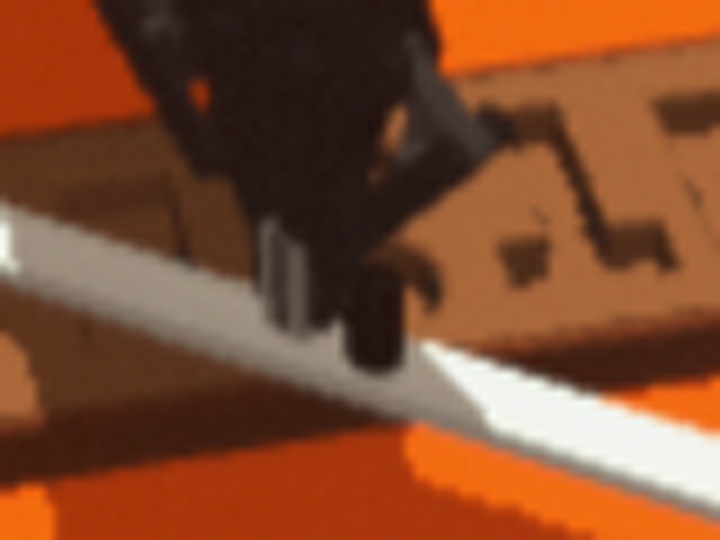

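```bash
python3 - <<'E'
from h import *
p=env.state()["tcp_pos"]; lin([p[0],p[1],.12],.2); lin([.69,-.08,.08],.25)
print(lin([.69,-.08,-.018],.05,f=5), env.state()["tcp_pos"],env.state()["ft_force"],env.state()["time_s"])
lin([.69,-.08,.12],.2)
E
```

```text
False [ 0.69016389 -0.08002577 -0.01774436] [ 0.27236468 -0.39936866  0.15321522] 18.8167
```

```bash
python3 - <<'E'
from h import *
lin([.69,-.08,0],.25)
print(lin([.69,-.08,-.05],.03,f=4), env.state()["tcp_pos"],env.state()["ft_force"],env.state()["time_s"])
lin([.69,-.08,.12],.25)
E
```

```text
True [ 0.68995127 -0.07999927 -0.02897326] [-3.54310961 -0.12561094 12.42300986] 21.2917
```

Probing the counter shows the shut fingertips sit about 27 mm behind the reported TCP, so the pusher passed over the knob. I'll compensate for that and push again.

```bash
cat >> h.py <<'E'
TIP=.027   # shut fingertips are this far above the reported TCP (probed)
piv=np.array([.5063,-.127]); yaw=.083; y0=np.pi/2+yaw
def P(th,z): a=y0-th; return [piv[0]+.15*np.cos(a),piv[1]+.15*np.sin(a),z]
E
python3 - <<'E'
from h import *
th=.665-.35; z=.062-TIP
off=best_psi(P(th,.14),y0-th-np.pi/2)-(y0-th)
env.reach(P(th,.12),rot(y0-th+off)); lin(P(th,z),.2)
for t in np.linspace(th,1.74,8)[1:]: lin(P(t,z),.15,y0-t+off)
print(env.state()["ft_force"])
lin(P(1.66,z),.12); lin(P(1.66,.14),.25)
env.ungrasp()
psi=yaw
env.reach([.43,.028,.30],rot(psi))
c=env.capture("wrist"); cv2.imwrite("pics/w4.png",cv2.resize(c["color"],(800,600))); np.savez("w4.npz",**c)
print(env.find_in("wrist","bar_knob"),env.state()["time_s"])
E
```

```text
[ 0.52631051  0.46249135 -0.23668993]
[{'point': [384.0, 57.4], 'confidence': 0.94}, {'point': [262.1, 107.4], 'confidence': 0.67}] 28.8
```

View pics/w4.png

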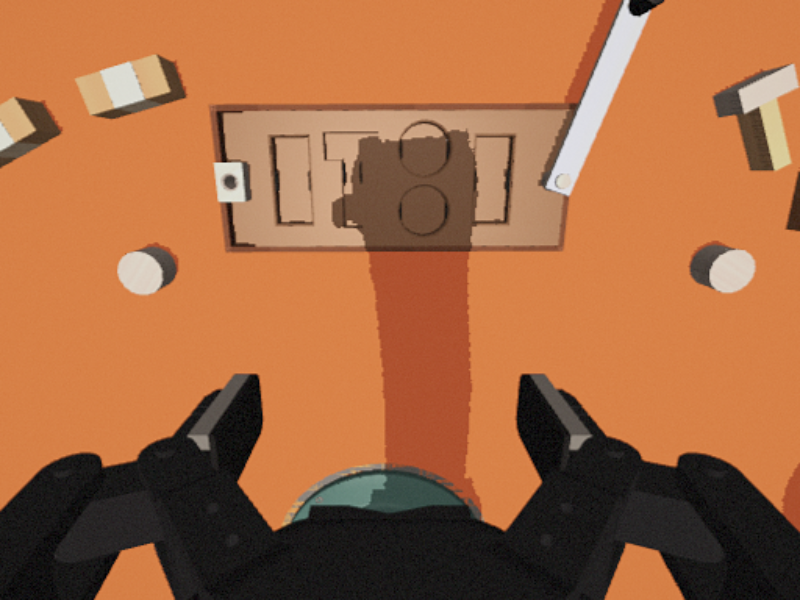

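The bar now stands at about 1.9 rad and all cutouts are clear. Next I'll rectify the case top to measure them.

```bash
python3 - <<'E'
from h import *
c=dict(np.load("w4.npz")); s=1.5625
p=p2w(c,[562/s,181/s],.052)[0]; ca=p2w(c,[230.5/s,182/s],.043)[0]
yw=np.arctan2(*(ca-p)[::-1])-np.pi/2; o=(p+ca)/2; print(p,ca,np.linalg.norm(ca-p),yw,o)
# rectified: image u -> -y_case, v -> -x_case, 2 px/mm
U,V=np.meshgrid(np.arange(760),np.arange(340)); X=(170-V)/2e3; Y=(380-U)/2e3
cs,sn=np.cos(yw),np.sin(yw)
w=np.stack([o[0]+cs*X-sn*Y,o[1]+sn*X+cs*Y,np.full(X.shape,.024)],-1).reshape(-1,3)
q=w2p(c,w).astype(np.float32).reshape(340,760,2)
im=cv2.remap(c["color"],q[...,0],q[...,1],cv2.INTER_CUBIC)
hsv=cv2.cvtColor(im,cv2.COLOR_BGR2LAB); hsv[...,0]=cv2.createCLAHE(4,(8,8)).apply(hsv[...,0])
im=cv2.cvtColor(hsv,cv2.COLOR_LAB2BGR)
for k in range(-360,361,20):
    u=380-k; cv2.line(im,(u,0),(u,8 if k%100 else 18),(255,255,255),1)
for k in range(-160,161,20):
    cv2.line(im,(0,170-k),(8 if k%100 else 18,170-k),(255,255,255),1)
cv2.imwrite("pics/rect.png",im)
E
```

```text
[ 0.5055731  -0.12636733] [0.47931075 0.18522862] 0.3127007379254563 0.0840846012919132 [0.49244193 0.02943065]
```

View pics/rect.png

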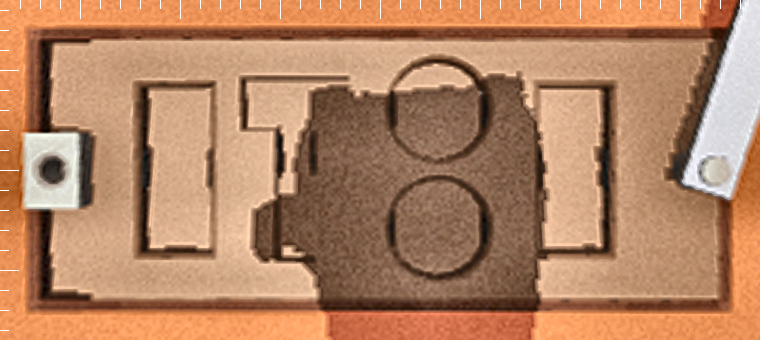

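```bash
cat >> h.py <<'E'
from scipy.optimize import minimize
O=np.array([.4923,.0294]); yaw=.084
def case(x,y): c,s=np.cos(yaw),np.sin(yaw); return O+[c*x-s*y,s*x+c*y]
def prism(x0,x1,y0_,y1,h): return [[(x,y,z) for x in(x0,x1) for y in(y0_,y1) for z in(0,h)]]
A=np.linspace(0,2*np.pi,24,endpoint=False)
MODEL={"carton":prism(-.04,.04,-.016,.016,.034),
 "tin":[[(.023*np.cos(a),.023*np.sin(a),z) for a in A for z in(0,.034)]],
 "hammer":prism(-.052,.014,-.008,.008,.030)+prism(.014,.036,-.025,.025,.034)}
K=4
def fit(c,kind,guess,yaws=(0,.8,1.6,2.4)):
    """silhouette fit: returns x,y,yaw,IoU"""
    h=cv2.cvtColor(c["color"],cv2.COLOR_BGR2HSV); m=((h[...,1]<160)|(h[...,2]<95)).astype(np.uint8)
    m=cv2.morphologyEx(m,cv2.MORPH_OPEN,np.ones((3,3)))
    n,lab,st,cen=cv2.connectedComponentsWithStats(m)
    g=w2p(c,[*guess,.017])[0]; ok=[i for i in range(1,n) if 80<st[i,4]<6000]
    i=min(ok,key=lambda i:np.hypot(*(cen[i]-g)))
    x,y,w,hh=st[i,:4]; x0,y0_=x-25,y-25
    M=cv2.warpAffine((lab==i).astype(np.float32),np.float32([[K,0,-K*x0],[0,K,-K*y0_]]),(K*(w+50),K*(hh+50)),flags=cv2.INTER_LINEAR)>.5
    M=cv2.morphologyEx(M.astype(np.uint8),cv2.MORPH_CLOSE,np.ones((9,9)))
    def cost(p):
        im=np.zeros_like(M); cs,sn=np.cos(p[2]),np.sin(p[2])
        for b in MODEL[kind]:
            b=np.array(b); q=np.c_[p[0]+cs*b[:,0]-sn*b[:,1],p[1]+sn*b[:,0]+cs*b[:,1],b[:,2]]
            q=(w2p(c,q)-[x0,y0_])*K+(K-1)/2
            cv2.fillConvexPoly(im,cv2.convexHull(np.round(q*16).astype(np.int32)),1,shift=4)
        return 1-(im&M).sum()/(im|M).sum()
    s=p2w(c,cen[i],.017)[0]; best=None
    for a in ((0,) if kind=="tin" else yaws):
        r=minimize(cost,[*s,a],method="Nelder-Mead",options=dict(initial_simplex=[[*s,a],[s[0]+.01,s[1],a],[s[0],s[1]+.01,a],[s[0],s[1],a+.3]],xatol=1e-4,fatol=1e-4))
        if best is None or r.fun<best.fun: best=r
    return *best.x,1-best.fun
E
python3 - <<'E'
from h import *
for f in ("w1.npz","w4.npz"):
    c=dict(np.load(f))
    for k,g in [("carton",(.554,.282)),("tin",(.377,.281)),("tin",(.43,-.326)),("hammer",(.58,-.31))]: print(k,np.round(fit(c,k,g,(0,.8,1.6,2.4) if k=="carton" else (.2,.6)),4))
c=env.capture("top")
for k,g in [("carton",(.554,.282)),("carton",(.502,.408)),("tin",(.377,.281)),("tin",(.43,-.326)),("hammer",(.58,-.31))]: print("top",k,np.round(fit(c,k,g,(0,.8,1.6,2.4) if k=="carton" else (.2,.6)),4))
# cutout edges, profile on V channel, gradient peaks
for f in ("w1.npz","w4.npz"):
    c=dict(np.load(f)); V=cv2.cvtColor(c["color"],cv2.COLOR_BGR2GRAY)
    def prof(xs,ys):
        w=np.array([[*case(x,y),.024] for x in xs for y in ys]); q=w2p(c,w).astype(np.float32)
        return cv2.remap(V,q[:,0].reshape(len(xs),-1),q[:,1].reshape(len(xs),-1),cv2.INTER_LINEAR).astype(float)
    for nm,yc in (("b",.101),("a",-.099)):
        ys=np.arange(yc-.026,yc+.026,.001); p=prof([-.03,-.025,-.02,.02,.025,.03],ys).mean(0)
        print(f,nm,[f"{y*1e3:.0f}:{v:.0f}" for y,v in zip(ys,p)])
E
```

```text
carton [0.5584 0.2871 1.8987 0.9702]
tin [0.3798 0.2864 0.2913 0.9619]
tin [ 0.4318 -0.3255  0.2486  0.9645]
hammer [ 0.5815 -0.3189  0.5463  0.9696]
carton [ 0.5583  0.2869 -1.2446  0.9729]
tin [0.38   0.2862 0.1581 0.964 ]
tin [ 0.4317 -0.326   0.1794  0.9649]
hammer [ 0.5816 -0.3188  0.5484  0.972 ]
top carton [0.5565 0.2877 1.9171 0.9012]
top carton [0.5052 0.4158 2.0669 0.881 ]
top tin [0.3789 0.2877 0.3467 0.8875]
top tin [ 0.431  -0.3267  0.0368  0.9018]
top hammer [ 0.5824 -0.3186  0.5406  0.8955]
w1.npz b ['75:173', '76:173', '77:172', '78:172', '79:172', '80:172', '81:166', '82:157', '83:142', '84:137', '85:154', '86:168', '87:171', '88:171', '89:170', '90:170', '91:170', '92:170', '93:169', '94:170', '95:170', '96:170', '97:169', '98:169', '99:169', '100:169', '101:169', '102:168', '103:168', '104:168', '105:167', '106:167', '107:167', '108:167', '109:168', '110:167', '111:167', '112:168', '113:168', '114:169', '115:162', '116:141', '117:77', '118:38', '119:49', '120:69', '121:94', '122:120', '123:143', '124:160', '125:166', '126:164']
w1.npz a ['-125:189', '-124:189', '-1
[... 1009 characters left out ...]
17:54', '118:34', '119:48', '120:73', '121:98', '122:123', '123:144', '124:161', '125:164', '126:164']
w4.npz a ['-125:154', '-124:154', '-123:155', '-122:155', '-121:156', '-120:156', '-119:153', '-118:143', '-117:120', '-116:98', '-115:80', '-114:49', '-113:35', '-112:62', '-111:105', '-110:141', '-109:158', '-108:160', '-107:159', '-106:158', '-105:158', '-104:158', '-103:158', '-102:159', '-101:159', '-100:159', '-99:160', '-98:160', '-97:160', '-96:160', '-95:161', '-94:162', '-93:162', '-92:162', '-91:161', '-90:161', '-89:162', '-88:162', '-87:163', '-86:163', '-85:164', '-84:162', '-83:156', '-82:139', '-81:125', '-80:116', '-79:105', '-78:87', '-77:86', '-76:91', '-75:90', '-74:88']
```

```bash
cat >> h.py <<'E'
def off(p,psi,dx): return np.asarray(p)+dx*np.array([np.cos(psi),np.sin(psi)])
def measure(kind,g,psi,yaws,back=.09):
    env.reach([*off(g,psi,-back),.2],rot(psi)); c=env.capture("wrist")
    return fit(c,kind,g,yaws)
def pick(kind,g,psi,dx,zg,yaws=None):
    """grasp at dx along the item's x; returns tool-frame offset data"""
    x,y,a,iou=measure(kind,g,psi,yaws or (psi,))
    if kind=="tin": a=psi
    else: a=psi+((a-psi+np.pi/2)%np.pi-np.pi/2) if kind=="carton" else a
    print(kind,"at",np.round([x,y,a,iou],4))
    assert iou>.9 and np.hypot(x-g[0],y-g[1])<.07
    t=off((x,y),a,dx); env.reach([*t,.13],rot(a)); lin([*t,zg],.2)
    env.close_gripper(); print("opening",env.state()["opening"],env.state()["finger_force"])
    lin([*t,.13],.3)
def place(tgt,dx,zg):
    t=off(case(*tgt),yaw,dx); env.reach([*t,.13],rot(yaw)); print("op",env.state()["opening"])
    lin([*t,zg+.032],.25); hit=lin([*t,zg+.012],.03,f=4); S=env.state()
    print("hit",hit,"height over floor",S["tcp_pos"][2]-zg-.006,S["ft_force"].round(1))
    return S["tcp_pos"][2]-zg-.006
def release_push(tgt,dx,top,px=0):
    t=off(case(*tgt),yaw,dx); p=env.state()["tcp_pos"]; env.ungrasp(); lin([*p[:2],.09],.25)
    t=off(case(*tgt),yaw,px); env.close_gripper(); lin([*t,top+.02-TIP],.25)
    hit=lin([*t,top-.004-TIP],.03,f=20); S=env.state()
    print("push",hit,"top z",S["tcp_pos"][2]+TIP,"want",top,S["ft_force"].round(1),"t",S["time_s"])
    lin([*t,.11],.3); env.ungrasp()
CUT={"a":(0,-.0985),"b":(0,.102),"t1":(-.0295,-.0295),"t2":(.0305,-.0295),"h":(.008,.0425)}
E
python3 - <<'E'
from h import *
for n,p,psi in [("c2",(.558,.287),-1.244),("c2f",(.558,.287),1.898),("c1",(.505,.4158),-1.075),("c1f",(.505,.4158),2.067),("ham",(.58,-.319),.548),("tr",(.432,-.326),.084),("tl",(.38,.286),.084)]:
    for q in (off(p,psi,-.09),p):
        try: j=env.inverse_kinematics([*q,.1],rot(psi))
        except Exception as e: j=None
        print(n,None if j is None else np.round(j,2))
E
```

```text
c2 [ 0.04  0.84 -1.09  1.62  0.79  1.19  2.24]
c2 [-1.23  0.81  1.08  1.72 -0.8   1.12 -2.72]
c2f [-0.45  0.52  0.09  1.71 -0.06  0.91 -0.01]
c2f [-0.55  0.53  0.04  1.69 -0.03  0.92 -0.18]
c1 [-0.2   0.89 -1.09  1.53  0.82  1.23  2.22]
c1 [-1.42  0.86  1.08  1.65 -0.82  1.15 -2.77]
c1f [-0.6   0.55  0.    1.65 -0.    0.94 -0.1 ]
c1f [-0.7   0.57 -0.05  1.62  0.03  0.95 -0.27]
ham [ 0.11  0.6   0.64  1.72 -0.43  0.96 -0.1 ]
ham [ 0.06  0.65  0.57  1.61 -0.4   0.99 -0.26]
tr [-0.04  0.43  0.91  2.09 -0.46  0.84 -0.34]
tr [-0.01  0.5   0.77  1.93 -0.45  0.89 -0.5 ]
tl [-0.73  0.17 -0.12  2.23  0.03  0.74 -2.36]
tl [-0.69  0.29 -0.03  2.07  0.01  0.78 -2.21]
```

```bash
python3 - <<'E'
from h import *
pick("carton",(.558,.287),1.898,.025,-.012)
h=place(CUT["b"],.025,-.012)
if .005<h<.013: release_push(CUT["b"],.025,.040)
c=env.capture("scene");cv2.imwrite("pics/s5.png",cv2.resize(c["color"][130:240,190:400],None,fx=3.6,fy=3.6,interpolation=cv2.INTER_CUBIC))
print(env.state()["time_s"])
E
```

```text
carton at [0.557  0.2855 1.889  0.9607]
opening 0.03059106685874347 59.75796103477478
op 0.03062281246352073
hit True height over floor 0.01537087857059131 [2.4 0.2 5.7]
35.4167
```

View pics/s5.png

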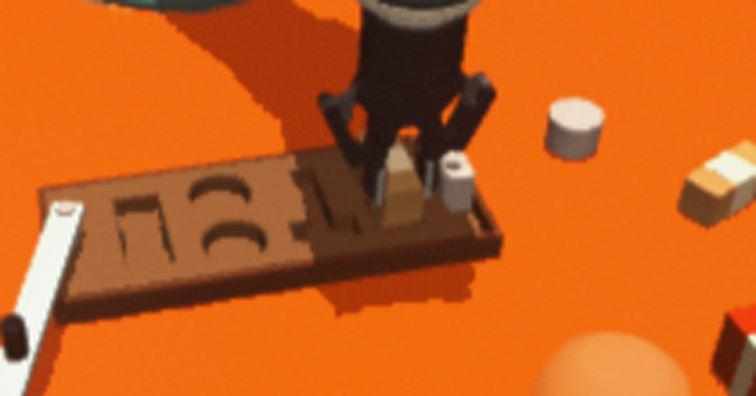

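The carton in the gripper rests on the rim 15 mm above the floor, and the lateral force says it needs to shift +x. I'll add a force-guided search.

```bash
cat >> h.py <<'E'
def seek(zg,n=8,step=.0012):
    """after a rim contact: shift along the lateral push of the rim and lower again"""
    for i in range(n):
        S=env.state(); p=S["tcp_pos"]; h=p[2]-zg-.006
        if h<.012: break
        c,s=np.cos(yaw),np.sin(yaw); fl=np.array([[c,s],[-s,c]])@S["ft_force"][:2]   # case axes
        d=np.where(np.abs(fl)>max(.8,.4*np.abs(fl).max()),np.sign(fl),0)*step
        q=p[:2]+np.array([[c,-s],[s,c]])@d
        print("  seek h",round(h,4),"f",fl.round(1),S["ft_force"][2].round(1),"d",d)
        lin([*q,p[2]+.0015],.05); lin([*q,zg+.012],.03,f=4)
    p=env.state()["tcp_pos"]; h=p[2]-zg-.006; print("  seek end",h,env.state()["time_s"]); return h,p[:2]
E
python3 - <<'E'
from h import *
h,p=seek(-.012)
print("shift case",(np.array([[np.cos(yaw),np.sin(yaw)],[-np.sin(yaw),np.cos(yaw)]])@(p-off(case(*CUT["b"]),yaw,.025))))
if h<.012: release_push(CUT["b"],.025,.040)
E
```

```text
seek h 0.0155 f [2.6 0.4] 5.1 d [0.0012 0.    ]
  seek end 0.008428013177769813 35.9917
shift case [ 0.00174751 -0.00016508]
push True top z 0.03793649786791535 want 0.04 [-2.8  0.4 13.1] t 38.9417
```

```bash
sed -i 's/^TIP=.027/TIP=.029/; s/^def case(x,y): /def case(x,y): x=x+.0015; /' h.py; python3 - <<'E'
from h import *
pick("carton",(.505,.4145),2.067,-.028,-.012)
h=place(CUT["a"],-.028,-.012)
if h>.012: h,_=seek(-.012)
if h<.012: release_push(CUT["a"],-.028,.040)
E
```

```text
carton at [0.5053 0.4132 2.0946 0.9591]
opening 0.029954645475769575 59.98804986476898
op 0.030773670473246105
hit False height over floor 0.005948868164884125 [ 1.3 -1.3 -4.5]
push True top z 0.03993983097358983 want 0.04 [-3.9  0.8 15.4] t 50.1833
```

```bash
python3 - <<'E'
from h import *
for g,c in (((.38,.286),"t1"),((.4318,-.3258),"t2")):
    pick("tin",g,yaw,0,-.010)
    h=place(CUT[c],0,-.010)
    if h>.012: h,_=seek(-.010)
    if h>.012: break
    release_push(CUT[c],0,.040)
E
```

```text
tin at [0.4157 0.3139 0.084  0.971 ]
opening 0.04358271831594175 58.08313965797424
op 0.04356544054853077
hit True height over floor 0.009342144518095178 [-0.  -2.3  0.6]
push True top z 0.039933735791241085 want 0.04 [-4.3 -0.8 17. ] t 60.7667
tin at [ 0.4319 -0.3245  0.084   0.9707]
opening 0.04362938065930301 58.17033290863037
op 0.04383616798297024
hit True height over floor 0.008806922037277943 [-0.8 -2.8 -1.4]
push True top z 0.03995827801925793 want 0.04 [-3.3  0.3 15.7] t 71.15
```

```bash
python3 - <<'E'
from h import *
pick("hammer",(.5816,-.3189),.547,-.004,-.014)
h=place(CUT["h"],-.004,-.014)
if h>.012: h,_=seek(-.014)
if h<.012: release_push(CUT["h"],-.004,.036,px=-.002)
env.reach([.43,.028,.30],rot(yaw)); c=env.capture("wrist"); np.savez("w6.npz",**c)
cv2.imwrite("pics/w6.png",cv2.resize(c["color"],(800,600)))
E
```

```text
hammer at [ 0.5813 -0.3178  0.541   0.9739]
opening 0.014657339515868392 59.43518936634064
op 0.014573273655756575
hit True height over floor 0.014840182319463246 [ 0.5 -0.  -1.5]
  seek h 0.0148 f [ 0.5 -0.1] -1.5 d [0. 0.]
  seek end 0.010155537418416257 79.6167
push True top z 0.035997445390437935 want 0.036 [-1.9 -4.3  8.5] t 82.625
```

View pics/w6.png

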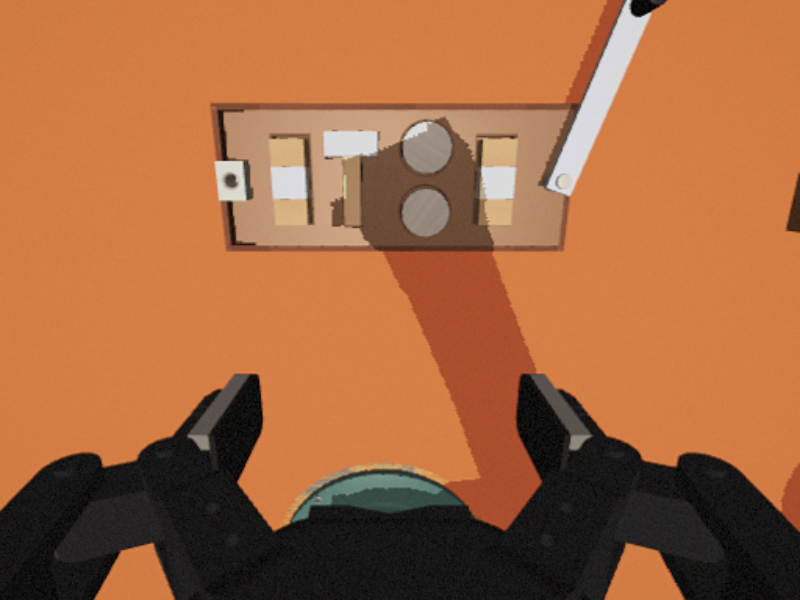

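All five items are seated. Now I'll swing the bar closed.

```bash
python3 - <<'E'
from h import *
k=-np.pi/2; z=.062-TIP; th=2.2
env.close_gripper()
env.reach(P(th,.13),rot(y0-th+k)); lin(P(th,z),.2)
for t in np.linspace(th,.25,12)[1:]:
    hit=lin(P(t,z),.15,y0-t+k,f=10)
    if hit: print("hit at",t,env.state()["ft_force"]); break
if not hit:
    for t in (.2,.16,.12,.08,.04):
        hit=lin(P(t,z),.04,y0-t+k,f=6)
        if hit: break
    print("stop",t,hit,env.state()["ft_force"])
p=env.state()["tcp_pos"]; a=y0-np.arctan2(p[1]-piv[1],p[0]-piv[0]); print("pusher theta",a)
lin(P(a+.06,z),.1); lin(P(a+.06,.2),.25)
env.ungrasp()
env.reach([.40,.10,.30],rot(yaw)); c=env.capture("wrist"); np.savez("w7.npz",**c)
cv2.imwrite("pics/w7.png",cv2.resize(c["color"],(800,600))); print(env.state()["time_s"])
E
```

```text
hit at 1.8454545454545457 [ 1.14912505  0.18218443 -0.11889956]
pusher theta 1.904482405220301
92.275
```

View pics/w7.png

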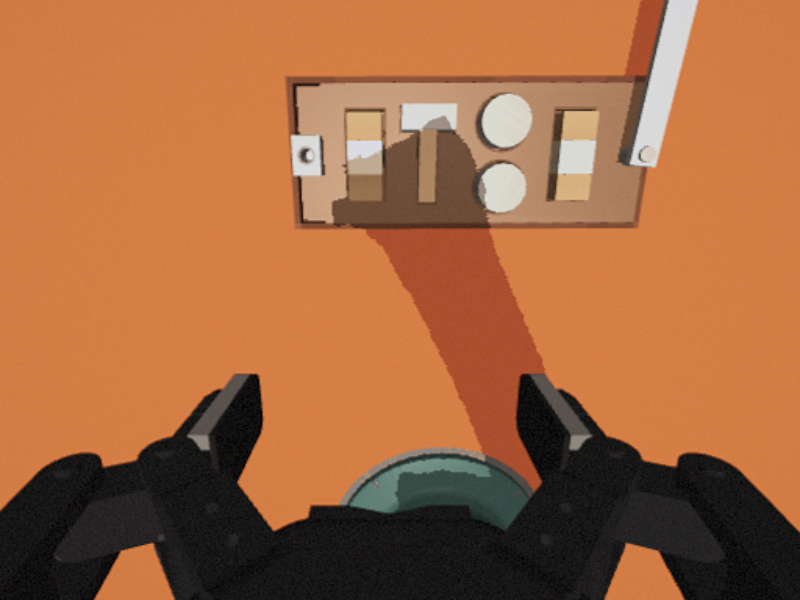

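The force guard tripped on first contact with the knob, and the bar is still well open at about 1.75 rad. I'll continue without the guard for the free part of the sweep.

```bash
python3 - <<'E'
from h import *
k=-np.pi/2; z=.062-TIP; th=2.1
env.close_gripper()
env.reach(P(th,.13),rot(y0-th+k)); lin(P(th,z),.2)
for t in np.linspace(th,.3,12)[1:]:
    lin(P(t,z),.12,y0-t+k); F=env.state()["ft_force"]
    if np.linalg.norm(F)>8: print("force",t,F); break
else:
    for t in (.25,.2,.17,.14,.11,.08,.05):
        hit=lin(P(t,z),.03,y0-t+k,f=8); F=env.state()["ft_force"]; print(t,hit,F.round(1))
        if hit and np.linalg.norm(F)>3: break
p=env.state()["tcp_pos"]; a=y0-np.arctan2(p[1]-piv[1],p[0]-piv[0]); print("pusher theta",a)
lin(P(a+.06,z),.1); lin(P(a+.06,.2),.25)
env.ungrasp()
env.reach([.38,.13,.25],rot(yaw)); c=env.capture("wrist"); np.savez("w8.npz",**c)
cv2.imwrite("pics/w8.png",cv2.resize(c["color"],(800,600))); print(env.state()["time_s"])
E
```

```text
0.25 False [ 0.   0.4 -0.5]
0.2 False [ 0.5 -0.3 -0.2]
0.17 False [ 1.5 -0.8 -0.3]
0.14 False [-0.   0.8  0.5]
0.11 True [4.8 0.  0.1]
pusher theta 0.13295086538188006
103.4583
```

View pics/w8.png

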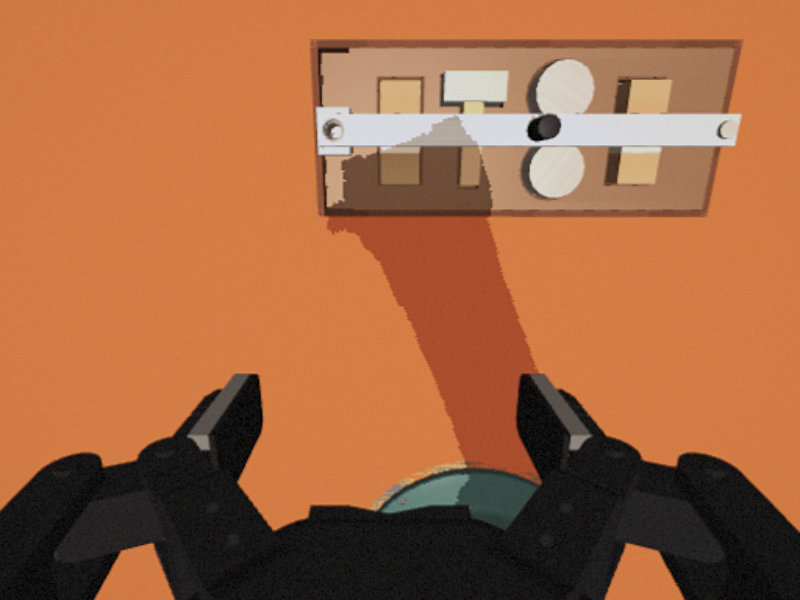

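The bar is closed, with its end hole over the catch at (334,130). Next I'll take aligned views of the pin head and the hole from the same relative pose.

```bash
python3 - <<'E'
from h import *
H=[*case(-.0015,.156)]; g=(.507,-.4235); out=[]
for n,q,z in (("hole",H,.184),("pin",g,.2)):
    env.reach([*off(q,yaw,-.09),z],rot(yaw)); env.wait(.3); c=env.capture("wrist"); np.savez(n+".npz",**c)
    u,v=w2p(c,[*q,.052 if n=="hole" else .068])[0]; u0,v0=int(u)-30,int(v)-40; print(n,u,v,u0,v0,env.find_in("wrist","pin")[:1],env.state()["tcp_pos"])
    out.append(cv2.resize(c["color"][v0:v0+80,u0-10:u0+70],(400,400),interpolation=cv2.INTER_CUBIC))
cv2.imwrite("pics/ph.png",np.hstack(out)); print(env.state()["time_s"])
E
```

```text
hole 250.45809651077425 91.70480538511084 220 51 [] [0.38976176 0.17721808 0.18449055]
pin 250.95703923329106 91.37024854472732 220 51 [{'point': [9.5, 84.5], 'confidence': 0.72}] [ 0.41743741 -0.43093624  0.20002004]
106.8667
```

View pics/ph.png

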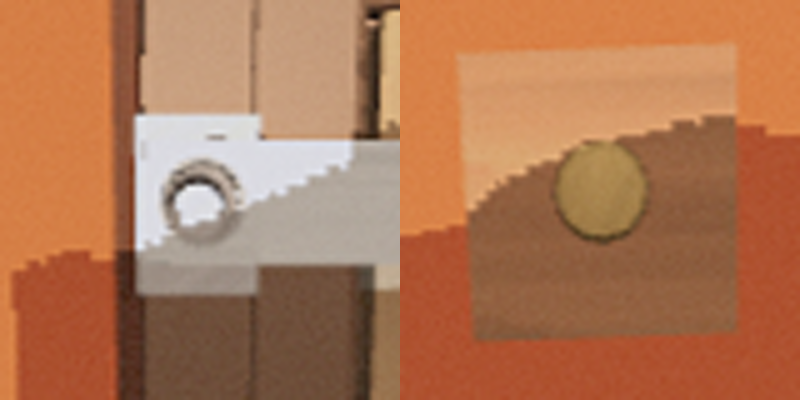

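```bash
python3 - <<'E'
from h import *
ch,cp=dict(np.load("hole.npz")),dict(np.load("pin.npz"))
px=lambda u,v:[210+(u+.5)/5-.5,51+(v+.5)/5-.5]
Hm=p2w(ch,px(203,200),.052)[0]; Pm=p2w(cp,px(201,187),.068)[0]
print(Hm,case(-.0015,.156),Pm)
Hm=(Hm+case(-.0015,.156))/2   # case axis and picture agree to a millimetre
zg=.020
env.reach([*Pm,.12],rot(yaw)); lin([*Pm,zg],.15); env.close_gripper(); print("op",env.state()["opening"])
lin([*Pm,.15],.2); t=Hm+[.0015*0,0]
env.reach([*t,.15],rot(yaw)); print("op",env.state()["opening"])
lin([*t,zg+.055],.15); env.wait(.2)
hit=lin([*t,zg+.0065],.03,f=3); S=env.state()
print("hit",hit,"tip z",S["tcp_pos"][2]-zg+.006,S["ft_force"].round(1),S["time_s"])
E
```

```text
[0.4802614  0.18520686] [0.4792114  0.18484996] [ 0.51015197 -0.42203223]
op 0.017799463802041084
op 0.017794508045613586
hit False tip z 0.01260141127159267 [ 0.8 -1.  -1. ] 114.4667
```

The pin went in without contact, tip at 12.6 mm. I'll release it, retreat and check.

```bash
python3 - <<'E'
from h import *
p=env.state()["tcp_pos"]; env.ungrasp(); lin([*p[:2],.2],.15); env.reach([.35,.03,.35],rot(yaw)); env.wait(.5)
a=env.capture("wrist")["color"]; s=env.capture("scene"); q=w2p(s,[[.4797,.185,.074],[.4797,.185,.052]]); print(q)
cv2.imwrite("pics/fin.png",np.hstack([cv2.resize(a,(400,300)),cv2.resize(s["color"][150:225,200:300],(400,300),interpolation=cv2.INTER_CUBIC)]))
print(env.state()["time_s"])
E
```

```text
[[316.35458335 165.49710994]
 [315.6065944  171.63485673]]
118.1917
```

View pics/fin.png

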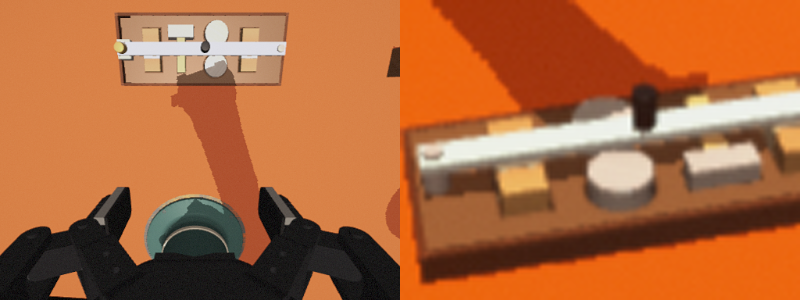

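The pin's brass head sits on the bar's end at (122,47) in the wrist view, the bar is closed, and all the items lie level beneath it. Handing in.

```bash
python3 -c "
from cell import env
print(env.close_job())"
```

```text
the job is handed in; nothing more can be done
None
```

The job is handed in at about 118 s of the 210 s allowed. Both cartons, both tins and the hammer are pressed home, the bar is closed over them, and the pin is in the catch with its head on the bar.

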